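Pull the bench lamp's telescopic boom out by two holes

ROBOT

A 6-joint arm with a two-finger parallel gripper is mounted at the origin on the work surface. World frame = base frame: x ahead of the robot, y to its left, z up, the work surface at z = 0. Lengths are in m, angles in rad, forces in N, time in s.
With the tool pointing down it reaches from about 0.375 to 0.9 m from the base axis. Payload 3.1 kg.
Tool frame: the origin (TCP) lies on the front face of the gripper's body, between the roots of the fingers; the fingertips stand 70 mm ahead of it and the grasp point (between the pads) lies 51 mm ahead of it; z points along the fingers, y is the line along which they close (so a half turn about z gives the same grasp; the last joint's range is limited). The gripper opens to 87 mm and grips with 3 to 60 N. Pads are 19 mm wide; open, the fingers measure 117 mm over their backs; the gripper's body (75 mm by 190 mm) begins 51 mm behind the grasp point.
Start: joints at [1.127, 0.527, 1.433, -0, 1.181, -0.178], TCP at [0.164, 0.603, 0.292] pointing down, gripper open.
Joint ranges: [-3.08, 3.08], [-0.75, 2.2], [0.22, 2.44], [-1.43, 4.57], [0, 2.65], [-2.85, 2.85]. Speed limits (rad/s): [2.79, 2.79, 3.14, 3.14, 3.14, 3.14].

INTERFACE

Orientations are given as a unit quaternion [x, y, z, w].
In Python, from rig import robot, cams, ticket gives the robot as it stands. The module is installed in compiled form; this text tells all that it offers.
- The arm moves only by the shell command python3 -m crank 'ROWS' [FORCE]. ROWS is JSON, a list of rows, each a list of 7 numbers: the shift along the tool's x, y, z in cm, then the turn, a rotation vector about the tool's x, y, z in rad, then the closure, from 0 (fully open) to 1 (shut). A call has 1 to 5 rows; each row shifts and turns the commanded pose from where the row before left it, along the tool's axes as they then stand; what a row does not reach is not made up. A row lasts 1/8 s, in which the tool goes at most 62.5 mm and 10.7 degrees, less where a joint would pass 70% of its speed; a pose out of reach is approached as far as the arm can. A call is refused whole if a number of a shift passes 6.25 or a number of a turn 0.188, either way. A call with a gripper value outside its range is refused whole. The fingers move at their own pace and stop on an object; FORCE is the grip in N (left out, the last holds). Time passes only in rows, so rows that do not move let the fingers close. It gives the time, the measured TCP pose, the force, the opening and the grip force at its end, in the units of the state.
- robot.get_obs(): the state, without advancing time (a new reading comes with each control period).
- cams.camera(name): name is "scene" or "top" or "wrist"; returns the picture (420x560x3 uint8, red, green, blue); there is no depth.
- cams.camera_info(name): a dict with "intrinsics" (3x3 intrinsics, pixels), "pose" (4x4, takes a point from camera to world coordinates). Camera axes: x right, y down, z forward; pixel columns grow to the right and rows downward; lengths in m; the calibration is good to about 2 mm. A picture is of the moment at which its call begins: read the wrist's pose just before it. camera_info takes no time and is no camera call; for the wrist camera it gives the pose at the moment of the call.
- ticket.hand_in(): hands the job in; it is judged then, once.
The state is a dict: "time": time; "q": joint angles; "joint_velocities": joint speeds; "joint_torque": joint torques, N m; "position": TCP position; "tool_rot": TCP orientation; "ft_force": force on the tool from outside, world axes, zero at the start; "moment": the same for the moment, N m; "grip_width": finger opening in m; "grip_force": force on a finger pad.
Only numpy, scipy, OpenCV 4.12 (cv2) and the standard library are available. Lean on these libraries where they do the work, as an engineer would, in place of code of your own. Each camera call takes 0.05 s, during which the arm holds its last target. There are 200 camera calls.

TASK

The fan motor from the hair dryer has to be lit: lengthen the bench lamp's telescopic boom by two holes, one at a time. Squeeze the spring button in until it is flush with the square sleeve, draw the sleeve out away from the post until the button snaps out through the next hole, then do the same again for the hole after that. Never force the sleeve against the button, leave everything else on the bench where it is, and let go of the lamp when the button is fully out in the last hole.

Things in the scene. Friction and masses are not known exactly. Their poses are not given: they have to be found in the camera images.
- stand: Bench lamp's fixed stand: dark steel base plate 150 x 150 x 18 mm, a 26 mm post in its middle, on it a black clamp block (52 x 50 x 52 mm, a round knob on its -x side) from which a dark bar 24 mm square runs level along the stand's +y to y = 300 mm, axis 120 mm above the table. Origin: centre of the base's underside; z up, +y along the boom away from the post.
- press (a point): Fixed point on the boom's centre line beside the spring button, 210 mm from the post axis, 120 mm up; axes as the stand's. Here the plain aluminium square sleeve round the bar has flat sides at x = -16 and +16 mm, top and bottom at z = +17 and -17 mm. The point does not move when the sleeve slides.
- button_tip (a point): Tip of the round-nosed steel spring button, 13 mm in diameter, carried by the fixed bar and poking out to +x through a round hole in the sleeve's +x side: 21 mm from the boom's centre line when out (5 mm proud of the sleeve), 16 mm when flush. Pushing the sleeve hard along the boom while the button stands proud would shear it.
- head (a point): Centre of the round white lamp head, 104 mm across, fixed to the sleeve's outer end, 192 mm from the first hole. The sleeve with head is 0.3 to 0.7 kg, the tube 268 mm long (its last 40 mm, towards the post, in a black collar), and slides with 2 to 4 N of friction.
- sleeve (a joint): How far (m) the sleeve is drawn out along the stand's +y: about 0 at the start, range -0.012 to 0.125. Three 15 mm holes in a row in its +x wall (2.5 mm thick), drilled by hand, uneven: the first holds the button at the start, the next meets it 35 to 55 mm further out, the last again 35 to 55 mm after that. A hole leaves the button 1 mm of play either way.
- button (a joint): How far (m) the button is pressed in, against 4.5 to 7 N: 0 = fully out, sleeve locked; 0.005 = flush. A flat pad across the hole presses it flush; then 8 to 15 N of pull slips it under the wall, where it reads 0.0075 and drags under 1 N. In the next hole, if no finger covers it, it pops out, tugging the sleeve 1 to 3 mm onward (to 10 N), and stops it dead.
- motor: Bystander: round dark steel fan motor, 60 mm diameter, 55 mm high, standing near the lamp head. Origin: centre of its underside.
- meter: Bystander: beige multimeter 140 x 95 x 48 mm lying flat beyond the boom. Origin: centre of its underside.
- cup: Bystander: white cup, 76 mm across, 88 mm high. Origin: centre of its underside.
- driver: Bystander: screwdriver with green handle, 170 mm long, lying beside and roughly along the boom on its -x side. Origin: its middle, on the table.
- tape: Bystander: black roll of tape, 84 mm across, 24 mm high, lying flat on the -x side of the stand. Origin: centre of its underside.
- tray: Bystander: grey parts tray 90 x 120 x 24 mm on the +x side of the stand. Origin: centre of its underside.
- dryer: Bystander: white hair-dryer housing, body 170 mm long and 68 mm across, lying behind the post (the stand's -y side). Origin: underside of its body's middle.

How it is judged:
On the way, in this order (a step that is already met when the one before it is completed fails the run):
1. the sleeve has been drawn out to the next hole and the button stands out in it (value of joint sleeve between 0.03 and 0.06 m and value of joint button below 0.002 m), for 0.2 s.
2. the sleeve has been drawn out to the last hole and the button stands out in it (value of joint sleeve between 0.064 and 0.116 m and value of joint button below 0.002 m), for 0.2 s.
At the end, for the whole second after the job is handed in: The sleeve is out at the third and last hole (two holes further than at the start), at rest, with the button fully out in that hole (pressed in less than 2 mm), after having stopped with the button out in the hole between (all of step 2 and velocity of joint sleeve between -0.01 and 0.01 m/s); the robot touches nothing.
It fails at once if the sleeve is forced sideways against the button with more than 22 N (contact force between button and sleeve above 22 N).
It fails at once if another thing on the bench is shifted by more than 30 mm (distance of any of motor, meter, cup, driver, tape, tray, dryer from where it was at the start of the episode above 0.03 m).
It also fails if it takes over 51 s, if anything falls off the work surface, if the arm or the gripper's body presses on something with over 40 N, if the wrist force passes 120 N, or if a joint passes its speed limit or range.

## Working session

There is one attempt and no reset: what is moved stays moved. The work goes in short steps, Python scripts to look and compute and a shell command to move; the robot and the scene stay as the last step left them, time stands still between calls to the robot, and variables do not carry over. Pictures are saved under pics/ and viewed, at most 10 in all, crops included, and the job is handed in when it is done.

```bash
mkdir -p pics; python3 - <<'E'
from rig import robot,cams
import cv2,numpy as np
o=robot.get_obs();print({k:np.round(v,3).tolist() for k,v in o.items()})
for n in("top","scene"):
    i=cams.camera_info(n);print(n,np.round(i["intrinsics"],1).tolist(),np.round(i["pose"],4).tolist())
    cv2.imwrite(f"pics/{n}0.png",cams.camera(n)[:,:,::-1])
E
```

```text
{'time': 0.0, 'q': [1.126, 0.528, 1.434, -0.0, 1.181, -0.178], 'joint_velocities': [-0.0, 0.0, -0.0, 0.001, 0.0, -0.001], 'joint_torque': [-0.0, -44.004, -17.659, 0.063, 0.059, -0.0], 'position': [0.164, 0.603, 0.291], 'tool_rot': [0.133, 0.991, -0.001, -0.0], 'ft_force': [0.399, 0.486, 0.553], 'moment': [-0.027, 0.002, -0.02], 'grip_force': 0.0, 'grip_width': 0.087}
top [[481.1, 0.0, 271.4], [0.0, 481.1, 213.0], [0.0, 0.0, 1.0]] [[-0.0749, -0.9763, 0.203, 0.3064], [-0.9972, 0.0742, -0.0109, -0.0658], [-0.0044, -0.2033, -0.9791, 1.4342], [0.0, 0.0, 0.0, 1.0]]
scene [[510.1, 0.0, 288.5], [0.0, 510.1, 207.8], [0.0, 0.0, 1.0]] [[0.7185, 0.5139, -0.4688, 1.2203], [0.6955, -0.5405, 0.4734, -0.7289], [-0.0102, -0.6662, -0.7457, 1.1536], [0.0, 0.0, 0.0, 1.0]]
```

View pics/top0.png

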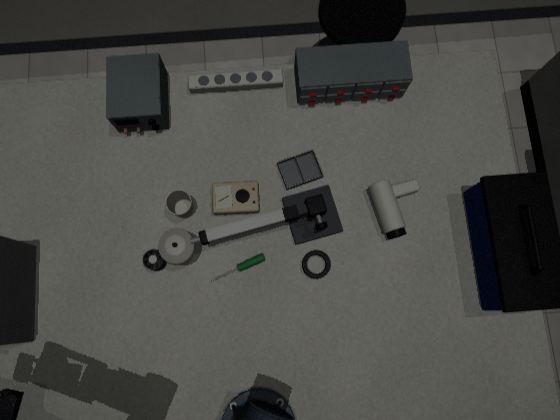

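View pics/scene0.png

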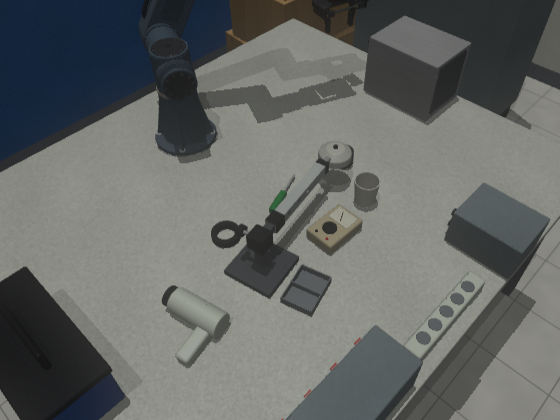

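The top view shows the stand base at about (312,214) and the boom running left to the head at about (177,245). The stand's +x, the button side, faces away from the robot, towards the meter at (235,197). The scene view agrees, with the tape and driver on the robot side. Next I measure.

```bash
cat > h.py <<'E'
import numpy as np,cv2
from rig import robot,cams
from scipy.spatial.transform import Rotation as R
def ray(info,px,z):
    px=np.atleast_2d(np.float64(px));K=info["intrinsics"];T=np.array(info["pose"])
    d=np.c_[px,np.ones(len(px))]@np.linalg.inv(K).T@T[:3,:3].T
    return T[:3,3]+d*((z-T[2,3])/d[:,2])[:,None]
def proj(info,P):
    T=np.linalg.inv(info["pose"]);p=np.atleast_2d(P)@T[:3,:3].T+T[:3,3];p=p@np.array(info["intrinsics"]).T
    return p[:,:2]/p[:,2:]
E
python3 - <<'E'
from h import *
i=cams.camera_info("top");im=cv2.imread("pics/top0.png")
print("base",ray(i,[[283,192],[326,186],[342,235],[297,243]],.018)[:,:2].round(3).tolist())
c=im[170:280,130:350];cv2.imwrite("pics/topc.png",cv2.resize(c,None,fx=3.6,fy=3.6,interpolation=cv2.INTER_CUBIC))
for n,p,z in(("head",(177,245),.14),("block",(316,205),.146),("sleeveL",(206,237),.137),("sleeveR",(286,216),.137),("collarR",(298,213),.137)):print(n,ray(i,p,z)[0].round(3))
E
```

```text
base [[0.662, -0.122], [0.671, -0.253], [0.517, -0.286], [0.504, -0.15]]
head [0.506 0.182 0.14 ]
block [ 0.587 -0.204  0.146]
sleeveL [0.522 0.103 0.137]
sleeveR [ 0.564 -0.12   0.137]
collarR [ 0.57  -0.153  0.137]
```

View pics/topc.png

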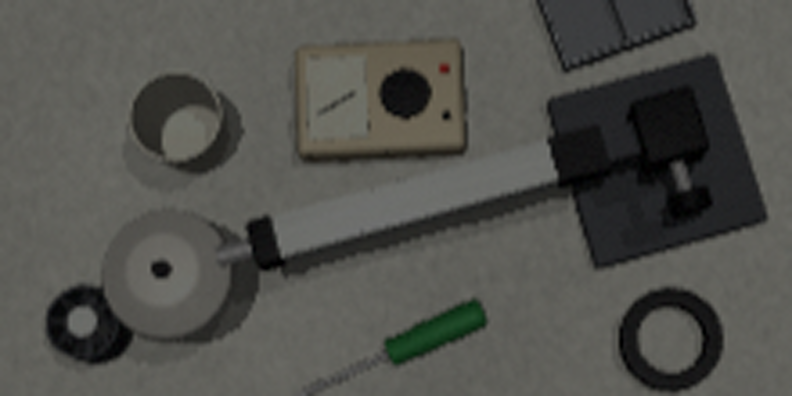

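The crop (3.6x) shows the base corners at (548,100), (712,55), (766,217) and (600,268). The sleeve's top runs from (275,235) to (552,165), the collar is at (580,155) and the block at (670,125). The motor is partly under the head at (85,325).

```bash
python3 - <<'E'
from h import *
i=cams.camera_info("top")
f=lambda p,z:ray(i,np.float64(p)/3.6+[130,170],z)[:,:2]
b=f([[548,100],[712,55],[766,217],[600,268]],.018);c=b.mean(0);print(b.round(3).tolist(),"c",c.round(3))
e=[b[0]-b[1],b[3]-b[2],-(b[3]-b[0])@[[0,1],[-1,0]],-(b[2]-b[1])@[[0,1],[-1,0]]];print([round(np.degrees(np.arctan2(v[1],v[0])),1) for v in e])
s=f([[275,238],[552,163]],.137);d=(s[0]-s[1]);print("sleeve",s,np.degrees(np.arctan2(d[1],d[0])),np.linalg.norm(d))
print("block",f([[668,123]],.146),"cup",f([[178,118]],.088),"head",f([[163,272]],.13))
# im mask fit for sleeve edges
im=cv2.imread("pics/top0.png");g=im.min(2)
m=np.zeros_like(g);cv2.fillPoly(m,[np.int32(np.float64([[285,180],[545,115],[560,200],[290,290]])/3.6+[130,170])],1)
print(np.percentile(g[m>0],[5,30,50,70,95]))
M=((g>np.percentile(g[m>0],50)+12)&(m>0)).astype(np.uint8);cv2.imwrite("pics/m.png",M*255)
ys,xs=np.where(M);p=ray(i,np.c_[xs,ys],.137)[:,:2];l=cv2.fitLine(np.float32(p),cv2.DIST_HUBER,0,.001,.001).ravel();print(len(xs),l,np.degrees(np.arctan2(l[1],l[0])))
o=robot.get_obs();print(R.from_quat(o["tool_rot"]).as_matrix().round(3))
w=cams.camera_info("wrist");print(np.round(w["pose"],3),w["intrinsics"])
E
```

```text
[[0.644, -0.118], [0.673, -0.259], [0.531, -0.29], [0.499, -0.149]] c [ 0.587 -0.204]
[np.float64(101.4), np.float64(102.8), np.float64(102.2), np.float64(102.3)]
sleeve [[ 0.52458104  0.10147279]
 [ 0.56648748 -0.11248293]] 101.08194865202566 0.21802109589038948
block [[ 0.58899535 -0.20281055]] cup [[0.63545901 0.18043934]] head [[0.50610639 0.18845016]]
[ 35.  79.  91. 105. 109.]
725 [ 0.19759178 -0.9802844   0.5485278  -0.00641458] -78.60383
[[-0.965  0.263 -0.001]
 [ 0.263  0.965 -0.002]
 [ 0.    -0.002 -1.   ]]
[[ 0.263  0.93   0.256  0.094]
 [ 0.965 -0.253 -0.071  0.622]
 [-0.002  0.266 -0.964  0.383]
 [ 0.     0.     0.     1.   ]] [[349.7802117    0.         283.10796869]
 [  0.         349.7802117  206.75376056]
 [  0.           0.           1.        ]]
```

```bash
python3 -m crank '[[-4.36,-3.98,0,0,0,0.092,0],[-4.71,-3.56,0,0,0,0.092,0],[-5.01,-3.12,0,0,0,0.092,0],[-5.28,-2.64,0,0,0,0.092,0],[-5.5,-2.14,0,0,0,0.092,0]]' && python3 -m crank '[[-5.67,-1.63,0,0,0,0.092,0],[-5.8,-1.11,0,0,0,0.092,0],[-5.87,-0.57,0,0,0,0.092,0],[-5.9,0,0,0,0,0.092,0],[-5.88,0.51,0,0,0,0.092,0]]' && python3 -m crank '[[-5.8,1.05,0,0,0,0.092,0],[-5.68,1.59,0,0,0,0.092,0],[0,0,0,0,0,0,0],[0,0,0,0,0,0,0]]'
python3 - <<'E'
from h import *
o=robot.get_obs();w=cams.camera_info("wrist");im=cams.camera("wrist")
T=np.eye(4);T[:3,:3]=R.from_quat(o["tool_rot"]).as_matrix();T[:3,3]=o["position"]
np.savez("w1.npz",T=T,pose=w["pose"],K=w["intrinsics"]);print(T.round(4))
cv2.imwrite("pics/w1.png",im[:,:,::-1])
E
```

```text
time: 0.72
position: [0.3229, 0.3521, 0.2921]
tool_rot: [0.356, 0.934, -0.0, 0.0]
ft_force: [0.8, 0.9, 0.0]
grip_width: 0.0871
grip_force: 0.0
time: 1.35
position: [0.4809, 0.1028, 0.2921]
tool_rot: [0.56, 0.828, 0.0, -0.0]
ft_force: [0.9, 0.1, 0.1]
grip_width: 0.0873
grip_force: 0.0
time: 1.85
position: [0.5426, 0.0051, 0.2916]
tool_rot: [0.633, 0.774, -0.0, -0.001]
ft_force: [-0.4, -0.5, 0.3]
grip_width: 0.0869
grip_force: 0.0
[[-1.992e-01  9.800e-01 -2.300e-03  5.426e-01]
 [ 9.800e-01  1.992e-01  8.000e-04  5.100e-03]
 [ 1.300e-03 -2.100e-03 -1.000e+00  2.916e-01]
 [ 0.000e+00  0.000e+00  0.000e+00  1.000e+00]]
```

View pics/w1.png

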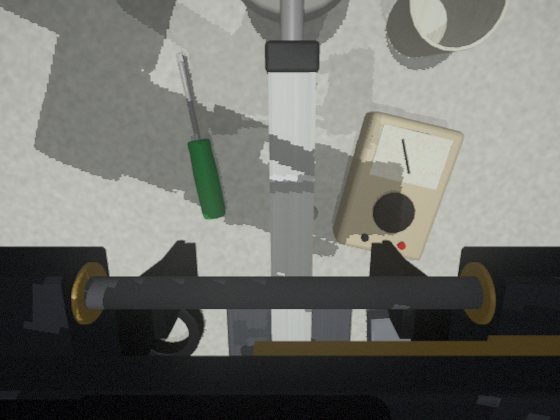

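The wrist view has image up along the boom. The sleeve's edges are at columns ~268 and 316. The button shows as a dark bump on its right at about (315,212), and the fingers straddle the boom.

```bash
python3 - <<'E'
from h import *
z=np.load("w1.npz");w=dict(pose=z["pose"],intrinsics=z["K"]);T=z["T"]
im=cv2.imread("pics/w1.png");g=cv2.cvtColor(im,cv2.COLOR_BGR2GRAY)
for r in(85,110,205,212,220,230):
    print(r,g[r,262:325].tolist() if r in(110,205,212,220) else "")
tl=lambda P:((P-T[:3,3])@T[:3,:3]*100).round(2)
print("btn",tl(ray(w,(316,212),.12)))
for r,a,b in((85,268,316),(110,269,316),(230,271,313)):
    print(r,tl(ray(w,[[a,r],[b,r]],.137)).tolist())
cv2.imwrite("pics/w1c.png",cv2.resize(im[140:260,240:360],None,fx=5,fy=5,interpolation=cv2.INTER_CUBIC))
E
```

```text
85 
110 [172, 171, 171, 170, 172, 172, 179, 190, 191, 193, 196, 199, 198, 198, 198, 199, 197, 198, 197, 198, 198, 198, 197, 198, 198, 196, 197, 197, 196, 197, 197, 197, 199, 200, 199, 197, 196, 197, 195, 193, 193, 194, 195, 192, 192, 192, 191, 191, 191, 194, 196, 196, 196, 188, 172, 173, 173, 175, 173, 174, 174, 174, 174]
205 [123, 124, 125, 130, 129, 126, 128, 129, 133, 133, 134, 136, 138, 137, 136, 136, 135, 135, 134, 133, 134, 134, 135, 135, 134, 132, 134, 133, 134, 134, 133, 134, 138, 136, 137, 135, 135, 135, 132, 134, 136, 136, 135, 132, 134, 133, 134, 132, 134, 133, 135, 130, 122, 127, 130, 130, 128, 129, 129, 128, 128, 127, 127]
212 [130, 129, 130, 130, 129, 128, 131, 129, 131, 132, 134, 135, 138, 136, 137, 137, 137, 137, 136, 136, 135, 135, 134, 131, 133, 133, 133, 134, 134, 133, 135, 136, 137, 137, 135, 136, 136, 134, 131, 135, 136, 134, 136, 135, 134, 133, 132, 133, 133, 134, 134, 123, 101, 98, 92, 95, 115, 129, 128, 125, 125, 123, 124]
220 [128, 128, 125, 126, 126, 127, 128, 129, 130, 132, 131, 134, 137, 135, 133, 137, 135, 134, 135, 135, 135, 134, 135, 131, 132, 132, 134, 134, 134, 134, 134, 135, 137, 137, 137, 135, 136, 133, 135, 133, 135, 135, 134, 134, 133, 133, 132, 131, 133, 133, 131, 128, 124, 129, 127, 125, 125, 125, 127, 129, 129, 128, 127]
230 
btn [[-0.36  2.58 17.15]]
85 [[8.94, -1.01, 15.47], [8.94, 2.19, 15.47]]
110 [[7.34, -0.96, 15.47], [7.34, 2.23, 15.46]]
230 [[-1.26, -0.9, 15.46], [-1.25, 2.22, 15.45]]
```

View pics/w1c.png

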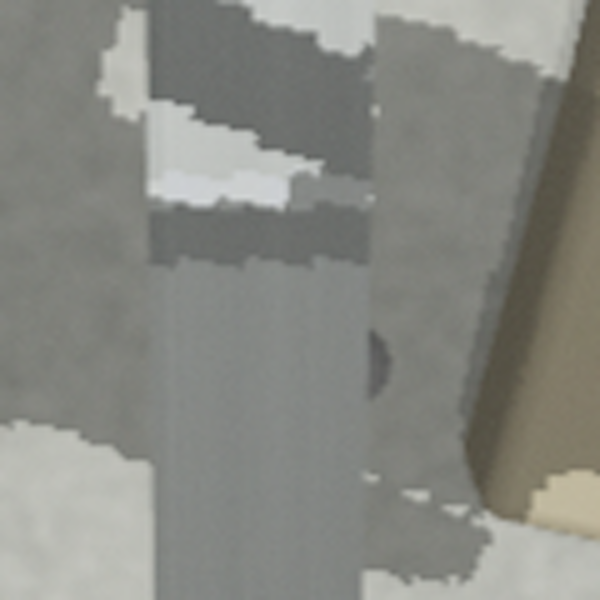

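```bash
python3 -m crank '[[-0.4,0.65,3,0,0,0,0],[0,0,5,0,0,0,0],[0,0,4.05,0,0,0,0],[0,0,0,0,0,0,0],[0,0,0,0,0,0,0]]'
python3 - <<'E'
from h import *
o=robot.get_obs();w=cams.camera_info("wrist");im=cams.camera("wrist")
T=np.eye(4);T[:3,:3]=R.from_quat(o["tool_rot"]).as_matrix();T[:3,3]=o["position"]
np.savez("w2.npz",T=T,pose=w["pose"],K=w["intrinsics"]);print(T.round(4));print(o["ft_force"])
ax=[[-1.6,0,5.1],[0,2.1,5.1],[0,0,5.1]]
P=np.array(ax)/100@T[:3,:3].T+T[:3,3];print(proj(w,P).round(0).tolist())
cv2.imwrite("pics/w2.png",im[:,:,::-1])
E
```

```text
time: 2.52
position: [0.5509, 0.0032, 0.173]
tool_rot: [0.632, 0.775, 0.0, 0.001]
ft_force: [0.6, -0.7, -0.5]
grip_width: 0.0871
grip_force: 0.0
[[-2.012e-01  9.795e-01  1.700e-03  5.509e-01]
 [ 9.795e-01  2.012e-01 -3.000e-04  3.200e-03]
 [-6.000e-04  1.600e-03 -1.000e+00  1.730e-01]
 [ 0.000e+00  0.000e+00  0.000e+00  1.000e+00]]
[ 0.5845364  -0.72450668 -0.47229231]
[[283.0, 311.0], [330.0, 280.0], [283.0, 280.0]]
```

View pics/w2.png

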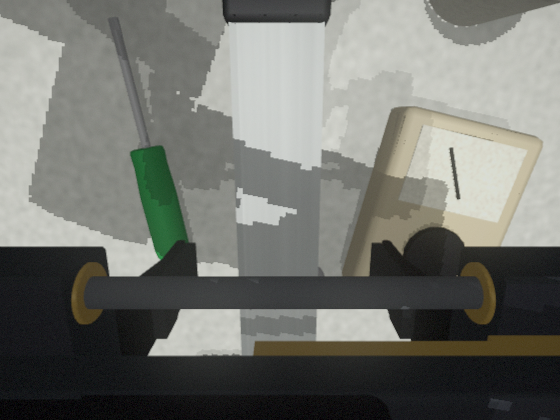

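The button's outer edge shows at about (321,269), so the position along the boom is right. The sleeve's centre is at column 279 against 283, so I shift about -1.4 mm in tool y and then squeeze.

```bash
python3 -m crank '[[0,-0.14,0.2,0,0,0,0],[0,0,0,0,0,0,0.3],[0,0,0,0,0,0,1],[0,0,0,0,0,0,1],[0,0,0,0,0,0,1]]' 25; python3 -m crank '[[0,0,0,0,0,0,1],[0,0,0,0,0,0,1]]' 25
```

```text
time: 3.2
position: [0.5492, 0.0021, 0.1698]
tool_rot: [0.633, 0.774, -0.0, 0.0]
ft_force: [0.6, -0.1, -0.1]
grip_width: 0.055
grip_force: 0.0
time: 3.45
position: [0.5505, 0.0022, 0.1699]
tool_rot: [0.633, 0.774, 0.001, 0.001]
ft_force: [0.9, 0.6, -4.1]
grip_width: 0.035
grip_force: 9.7
```

```bash
python3 -m crank '[[0,0,0,0,0,0,1],[0,0,0,0,0,0,1],[0,0,0,0,0,0,1]]' 25
```

```text
time: 3.82
position: [0.5491, 0.002, 0.1698]
tool_rot: [0.633, 0.775, -0.0, 0.0]
ft_force: [1.2, -1.5, -0.3]
grip_width: 0.0315
grip_force: 25.0
```

Width is about 32 mm, so the button is flush. Pulling gently.

```bash
python3 -m crank '[[0.1,0,0,0,0,0,1],[0,0,0,0,0,0,1]]'; python3 -m crank '[[0.05,0,0,0,0,0,1],[0,0,0,0,0,0,1]]';python3 -m crank '[[0.05,0,0,0,0,0,1],[0,0,0,0,0,0,1]]'
```

```text
time: 4.08
position: [0.5491, 0.0023, 0.1698]
tool_rot: [0.632, 0.775, -0.001, 0.001]
ft_force: [-0.6, -5.0, -0.5]
grip_width: 0.0316
grip_force: 25.0
time: 4.32
position: [0.549, 0.0026, 0.1698]
tool_rot: [0.632, 0.775, -0.001, 0.001]
ft_force: [-0.3, -5.7, -0.5]
grip_width: 0.0317
grip_force: 25.0
time: 4.58
position: [0.5489, 0.003, 0.1698]
tool_rot: [0.632, 0.775, -0.001, 0.001]
ft_force: [-0.7, -5.7, -0.0]
grip_width: 0.0318
grip_force: 25.0
```

```bash
for k in 1; do python3 -m crank '[[0.05,0,0,0,0,0,1],[0,0,0,0,0,0,1]]'; python3 -m crank '[[0.05,0,0,0,0,0,1],[0,0,0,0,0,0,1]]';python3 -m crank '[[0.05,0,0,0,0,0,1],[0,0,0,0,0,0,1]]';python3 -m crank '[[0.05,0,0,0,0,0,1],[0,0,0,0,0,0,1]]'; done | grep -E 'pos|ft|width'
```

```text
position: [0.5488, 0.0034, 0.1697]
ft_force: [0.4, -6.2, -0.2]
grip_width: 0.0318
position: [0.5487, 0.004, 0.1698]
ft_force: [-0.3, -5.8, -1.3]
grip_width: 0.0316
position: [0.5486, 0.0044, 0.1698]
ft_force: [-0.7, -5.5, -1.3]
grip_width: 0.0319
position: [0.5485, 0.005, 0.1697]
ft_force: [-0.1, -6.0, 0.4]
grip_width: 0.0317
```

```bash
cat > cap.py <<'E'
from h import *
w=cams.camera_info("wrist");im=cams.camera("wrist");g=cv2.cvtColor(im,cv2.COLOR_RGB2GRAY)
p=g[5:60,265:295].mean(1);r=5+np.argmax(np.diff(p));d=np.diff(p);k=np.argmax(d);s=d[max(k-2,0):k+3];sub=5.5+(np.arange(max(k-2,0),k+3)@s)/s.sum()
P=ray(w,(280,sub),.137)[0];b=np.array([-.2,.98]);print("cap row",round(sub,2),"along boom",(P[:2]@b*1000).round(1))
E
python3 cap.py
python3 -m crank '[[0.1,0,0,0,0,0,1],[0.1,0,0,0,0,0,1],[0,0,0,0,0,0,1]]'|grep -E 'pos|ft|width'
python3 cap.py
python3 - <<'E'
from h import *
z=np.load("w2.npz");w=dict(pose=z["pose"],intrinsics=z["K"]);g=cv2.cvtColor(cv2.imread("pics/w2.png"),cv2.COLOR_BGR2GRAY)
p=g[5:60,265:295].mean(1);d=np.diff(p);k=np.argmax(d);s=d[k-2:k+3];sub=5.5+(np.arange(k-2,k+3)@s)/s.sum();print(sub,ray(w,(280,sub),.137)[0][:2]@[-200,980])
E
```

```text
cap row 17.14 along boom -3.0
position: [0.5482, 0.0063, 0.1697]
ft_force: [-0.8, -8.6, -1.4]
grip_width: 0.0314
cap row 17.37 along boom -1.7
22.159930465015208 -5.831334338590661
```

```bash
for k in 1; do python3 -m crank '[[0.1,0,0,0,0,0,1],[0,0,0,0,0,0,1]]'; python3 -m crank '[[0.1,0,0,0,0,0,1],[0,0,0,0,0,0,1]]';python3 -m crank '[[0.1,0,0,0,0,0,1],[0,0,0,0,0,0,1]]';python3 -m crank '[[0.1,0,0,0,0,0,1],[0,0,0,0,0,0,1]]'; done | grep -E 'pos|ft|width'; python3 cap.py
```

```text
position: [0.5481, 0.0069, 0.1698]
ft_force: [-1.0, -9.1, -0.2]
grip_width: 0.0319
position: [0.548, 0.0074, 0.1698]
ft_force: [-1.4, -11.1, -0.3]
grip_width: 0.0317
position: [0.5477, 0.0088, 0.1698]
ft_force: [-0.6, -8.7, 0.5]
grip_width: 0.0318
position: [0.5472, 0.011, 0.1698]
ft_force: [-0.8, -4.4, 0.4]
grip_width: 0.0318
cap row 17.16 along boom 3.2
```

The button slipped under the wall: the force rose to 11 N, then fell to 4.4 N.

```bash
python3 -m crank '[[0.4,0,0,0,0,0,1],[0.5,0,0,0,0,0,1],[0.5,0,0,0,0,0,1],[0.4,0,0,0,0,0,1],[0,0,0,0,0,0,1]]' 12 | grep -E 'pos|ft|width'; for k in 1; do python3 -m crank '[[0.15,0,0,0,0,0,1],[0.15,0,0,0,0,0,1],[0,0,0,0,0,0,1]]';  python3 -m crank '[[0.15,0,0,0,0,0,1],[0,0,0,0,0,0,1]]';python3 -m crank '[[0.15,0,0,0,0,0,1],[0,0,0,0,0,0,1]]'; done | grep -E 'pos|ft|width'; python3 cap.py
```

```text
position: [0.5433, 0.0299, 0.1697]
ft_force: [-0.4, -1.2, 0.4]
grip_width: 0.0321
position: [0.5427, 0.0328, 0.1697]
ft_force: [0.2, -1.5, 0.4]
grip_width: 0.0321
position: [0.5423, 0.035, 0.1698]
ft_force: [-0.9, 1.2, 1.5]
grip_width: 0.0317
position: [0.5419, 0.0367, 0.1697]
ft_force: [-1.5, 6.2, 2.9]
grip_width: 0.032
cap row 16.66 along boom 29.9
```

The sleeve is now tugging onward, so the button is entering the hole.

```bash
for k in 1; do python3 -m crank '[[0.1,0,0,0,0,0,1],[0,0,0,0,0,0,1]]';  python3 -m crank '[[0.1,0,0,0,0,0,1],[0,0,0,0,0,0,1]]'; done | grep -E 'pos|ft|width'; python3 cap.py
```

```text
position: [0.5418, 0.0372, 0.1697]
ft_force: [-0.5, 4.6, 2.5]
grip_width: 0.0319
position: [0.5418, 0.0374, 0.1697]
ft_force: [-1.6, 2.4, 3.2]
grip_width: 0.0319
cap row 16.91 along boom 30.3
```

```bash
python3 -m crank '[[0,0,0,0,0,0,0.3],[0,0,0,0,0,0,0.3],[0,0,0,0,0,0,0.3]]'|grep -E 'pos|ft|width'; python3 -m crank '[[-1.8,0,0,0,0,0,0.3],[-1.8,0,0,0,0,0,0.3],[0,0,0,0,0,0,0.3],[0,0,0,0,0,0,0.3]]'|grep -E 'time|pos|ft|width'; python3 - <<'E'
from h import *
im=cams.camera("scene");cv2.imwrite("pics/s1.png",im[:,:,::-1])
w=cams.camera_info("wrist");im=cams.camera("wrist")[:,:,::-1];cv2.imwrite("pics/w3.png",im)
cv2.imwrite("pics/w3c.png",cv2.resize(im[200:300,200:360],None,fx=5,fy=5,interpolation=cv2.INTER_CUBIC))
E
```

```text
position: [0.5424, 0.037, 0.1697]
ft_force: [0.1, -0.5, -0.0]
grip_width: 0.0542
time: 10.07
position: [0.549, 0.0017, 0.1697]
ft_force: [0.9, -0.5, 0.1]
grip_width: 0.0608
```

View pics/w3c.png

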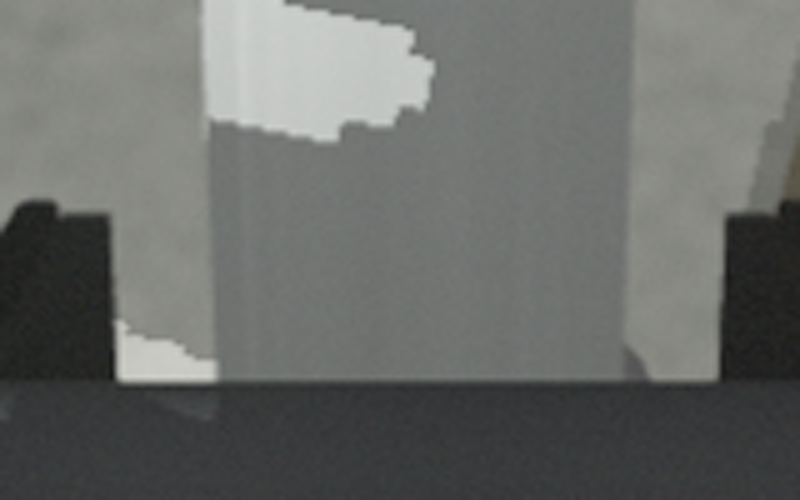

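The button stands out again at crop (638,365) on the sleeve's right, now in the second hole, and the gripper is back at the press point. Second squeeze and pull.

```bash
python3 -m crank '[[0,0,0,0,0,0,1],[0,0,0,0,0,0,1],[0,0,0,0,0,0,1],[0,0,0,0,0,0,1],[0,0,0,0,0,0,1]]' 25 >/dev/null; python3 -m crank '[[0,0,0,0,0,0,1],[0,0,0,0,0,0,1]]' | grep -E 'time|pos|ft|width|grip'; python3 cap.py; python3 -m crank '[[0.2,0,0,0,0,0,1],[0.1,0,0,0,0,0,1],[0,0,0,0,0,0,1]]'| grep -E 'pos|ft|width'; python3 -m crank '[[0.1,0,0,0,0,0,1],[0,0,0,0,0,0,1]]'| grep -E 'pos|ft|width'
```

```text
time: 11.05
position: [0.5491, 0.0022, 0.1699]
ft_force: [-0.2, 1.1, 1.7]
grip_width: 0.0318
grip_force: 25.0
cap row 38.54 along boom -11.9
position: [0.5488, 0.0036, 0.1699]
ft_force: [-0.3, -5.1, 1.3]
grip_width: 0.032
position: [0.5486, 0.0045, 0.1698]
ft_force: [-0.7, -5.2, 1.3]
grip_width: 0.0314
```

```bash
(python3 -m crank '[[0.15,0,0,0,0,0,1],[0,0,0,0,0,0,1]]'; python3 -m crank '[[0.1,0,0,0,0,0,1],[0,0,0,0,0,0,1]]';python3 -m crank '[[0.1,0,0,0,0,0,1],[0,0,0,0,0,0,1]]';python3 -m crank '[[0.1,0,0,0,0,0,1],[0,0,0,0,0,0,1]]';python3 -m crank '[[0.1,0,0,0,0,0,1],[0,0,0,0,0,0,1]]')| grep -E 'pos|ft|width'
```

```text
position: [0.5483, 0.0059, 0.1699]
ft_force: [-1.1, -5.6, 2.0]
grip_width: 0.0314
position: [0.5481, 0.0068, 0.1698]
ft_force: [-0.5, -5.0, 1.6]
grip_width: 0.0318
position: [0.548, 0.0072, 0.1699]
ft_force: [-0.7, -8.5, 1.6]
grip_width: 0.0317
position: [0.548, 0.0078, 0.1699]
ft_force: [-0.7, -9.9, 0.3]
grip_width: 0.0317
position: [0.5477, 0.0085, 0.1698]
ft_force: [-1.2, -9.7, 0.5]
grip_width: 0.0315
```

```bash
(python3 -m crank '[[0.1,0,0,0,0,0,1],[0,0,0,0,0,0,1]]'; python3 -m crank '[[0.1,0,0,0,0,0,1],[0,0,0,0,0,0,1]]';python3 -m crank '[[0.1,0,0,0,0,0,1],[0,0,0,0,0,0,1]]')| grep -E 'pos|ft|width'
```

```text
position: [0.5476, 0.0096, 0.1699]
ft_force: [-1.9, -9.8, 0.2]
grip_width: 0.0318
position: [0.5471, 0.0118, 0.1699]
ft_force: [-0.6, -4.7, 2.0]
grip_width: 0.0313
position: [0.5468, 0.0132, 0.1698]
ft_force: [-0.6, -5.6, 1.7]
grip_width: 0.0314
```

Slipped under again. On to the last hole, with a lighter grip.

```bash
(python3 -m crank '[[0.4,0,0,0,0,0,1],[0.4,0,0,0,0,0,1],[0.4,0,0,0,0,0,1],[0.4,0,0,0,0,0,1],[0,0,0,0,0,0,1]]' 12; python3 -m crank '[[0.15,0,0,0,0,0,1],[0.15,0,0,0,0,0,1],[0,0,0,0,0,0,1]]';  python3 -m crank '[[0.15,0,0,0,0,0,1],[0,0,0,0,0,0,1]]';python3 -m crank '[[0.15,0,0,0,0,0,1],[0,0,0,0,0,0,1]]') | grep -E 'pos|ft|width'
```

```text
position: [0.5433, 0.0301, 0.1699]
ft_force: [-1.2, -2.1, 1.8]
grip_width: 0.0319
position: [0.5428, 0.0326, 0.1698]
ft_force: [-1.3, -5.1, 3.0]
grip_width: 0.0319
position: [0.5425, 0.0342, 0.1698]
ft_force: [-2.1, -4.8, 3.1]
grip_width: 0.032
position: [0.5421, 0.0358, 0.1698]
ft_force: [-1.1, -4.6, 3.3]
grip_width: 0.0321
```

```bash
(python3 -m crank '[[0.15,0,0,0,0,0,1],[0,0,0,0,0,0,1]]'; python3 -m crank '[[0.15,0,0,0,0,0,1],[0,0,0,0,0,0,1]]';  python3 -m crank '[[0.15,0,0,0,0,0,1],[0,0,0,0,0,0,1]]') | grep -E 'pos|ft'
```

```text
position: [0.5418, 0.0374, 0.1699]
ft_force: [-2.3, -3.8, 3.3]
position: [0.5415, 0.039, 0.1698]
ft_force: [-2.0, -4.7, 3.5]
position: [0.5412, 0.0403, 0.1698]
ft_force: [-2.0, -4.9, 4.9]
```

```bash
(python3 -m crank '[[0.15,0,0,0,0,0,1],[0,0,0,0,0,0,1]]'; python3 -m crank '[[0.1,0,0,0,0,0,1],[0,0,0,0,0,0,1]]') | grep -E 'pos|ft'
```

```text
position: [0.5409, 0.0419, 0.1698]
ft_force: [-1.9, -4.5, 5.8]
position: [0.5407, 0.0428, 0.1698]
ft_force: [-2.2, -4.6, 4.9]
```

```bash
(python3 -m crank '[[0.15,0,0,0,0,0,1],[0,0,0,0,0,0,1]]'; python3 -m crank '[[0.15,0,0,0,0,0,1],[0,0,0,0,0,0,1]]';  python3 -m crank '[[0.15,0,0,0,0,0,1],[0,0,0,0,0,0,1]]') | grep -E 'pos|ft'
```

```text
position: [0.5404, 0.0444, 0.1698]
ft_force: [-2.2, -4.3, 5.2]
position: [0.5401, 0.0457, 0.1698]
ft_force: [-1.9, -4.3, 5.6]
position: [0.5398, 0.0474, 0.1698]
ft_force: [-2.0, -3.3, 6.2]
```

```bash
(python3 -m crank '[[0.15,0,0,0,0,0,1],[0,0,0,0,0,0,1]]'; python3 -m crank '[[0.15,0,0,0,0,0,1],[0,0,0,0,0,0,1]]') | grep -E 'time|pos|ft'
```

```text
time: 17.48
position: [0.5393, 0.0493, 0.1698]
ft_force: [-3.1, -2.3, 6.4]
time: 17.73
position: [0.5389, 0.0515, 0.1698]
ft_force: [-2.2, 1.1, 5.5]
```

```bash
(python3 -m crank '[[0.1,0,0,0,0,0,1],[0,0,0,0,0,0,1]]'; python3 -m crank '[[0.1,0,0,0,0,0,1],[0,0,0,0,0,0,1]]') | grep -E 'pos|ft'
```

```text
position: [0.5385, 0.0531, 0.1698]
ft_force: [-2.4, 1.8, 5.4]
position: [0.5384, 0.0537, 0.1698]
ft_force: [-2.4, 1.4, 5.3]
```

```bash
(python3 -m crank '[[0.1,0,0,0,0,0,1],[0,0,0,0,0,0,1]]'; python3 -m crank '[[0.05,0,0,0,0,0,1],[0,0,0,0,0,0,1]]') | grep -E 'pos|ft'
```

```text
position: [0.5383, 0.0541, 0.1698]
ft_force: [-2.8, -0.8, 6.5]
position: [0.5383, 0.0542, 0.1698]
ft_force: [-2.4, -2.7, 5.5]
```

The sleeve has stopped dead, so I release, lift clear and look.

```bash
python3 -m crank '[[0,0,0,0,0,0,0.3],[0,0,0,0,0,0,0.1],[0,0,0,0,0,0,0],[-0.5,0,-1,0,0,0,0],[-2,0,-5,0,0,0,0]]' >/dev/null; python3 -m crank '[[-3,0,-6,0,0,0,0],[0,0,0,0,0,0,0],[0,0,0,0,0,0,0]]'| grep -E 'time|pos|ft|width'; python3 - <<'E'
from h import *
a=cams.camera("top")[:,:,::-1];w=cams.camera("wrist")[:,:,::-1]
z=lambda c,f:cv2.resize(c,None,fx=f,fy=f,interpolation=cv2.INTER_CUBIC)
A=z(a[160:290,130:350],2.5);B=z(w[160:280,220:380],3.4)[:,:]
c=np.zeros((325+275,550,3),np.uint8);c[:325]=A;c[325:]=cv2.resize(w[140:260,200:440],(550,275),interpolation=cv2.INTER_CUBIC);cv2.imwrite("pics/fin.png",c);cv2.imwrite("pics/w4.png",w)
E
```

```text
time: 19.73
position: [0.5488, 0.0016, 0.2859]
ft_force: [-0.2, -1.0, 0.4]
grip_width: 0.0867
```

View pics/fin.png

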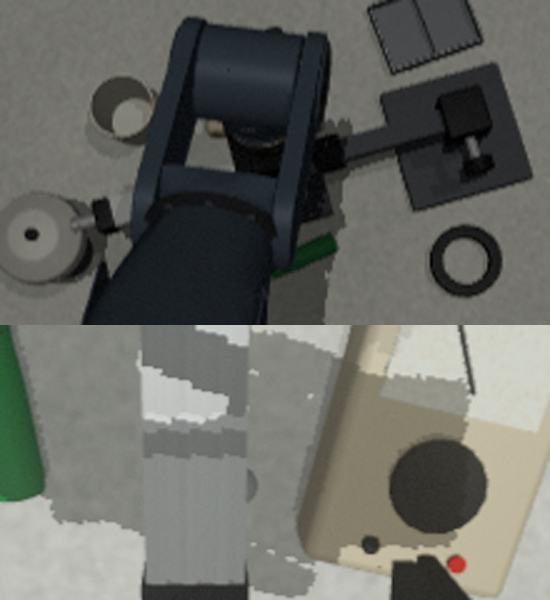

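The button stands fully proud at (250,485), the sleeve is far out with the collar well clear of the block, and the bystanders haven't moved. Handing in.

```bash
python3 -c "
from rig import ticket
print(ticket.hand_in())"
```

```text
the job is handed in; nothing more can be done
None
```

The boom is two holes longer: I stopped the sleeve at each hole, the last picture shows the button standing out in the third, the gripper is clear of the lamp, and the job was handed in at about 20 s; no verdict came back.

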